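# Pair the octagon, then free and hold up the lane gate

### The arm

A 7-joint arm with a two-finger parallel gripper is mounted at the origin on the work surface. World frame = base frame: x ahead of the robot, y to its left, z up, the work surface at z = 0. Lengths are in m, angles in rad, forces in N, time in s.
With the tool pointing down it reaches from about 0.425 to 0.875 m from the base axis. Payload 4.7 kg.
Tool frame: the origin (TCP) lies at the very end of the fingers, on their centre line; the grasp point (between the pads) lies 19 mm behind it; z points along the fingers, y is the line along which they close (so a half turn about z gives the same grasp; the last joint's range is limited). The gripper opens to 87 mm and grips with 3 to 60 N. Pads are 19 mm wide; open, the fingers measure 117 mm over their backs; the gripper's body (75 mm by 190 mm) begins 51 mm behind the grasp point.
Start: joints at [-1.252, 0.321, -0.07, 1.45, 0.023, 1.371, -0.057], TCP at [0.195, 0.62, 0.223] pointing down, gripper open.
Joint ranges: [-2.86, 2.86], [-0.3, 2.09], [-1.38, 1.24], [0.06, 2.45], [-1.56, 4.7], [0.09, 2.05], [-2.69, 2.69]. Speed limits (rad/s): [2.57, 2.57, 3.14, 3.14, 3.14, 3.14, 3.14].

### API

Orientations are given as a rotation vector (axis times angle).
In Python, from bench import ctrl, imaging, ticket gives the robot as it stands.
- The arm moves only by the tool jog_arm, never from a script. Its argument "rows" is text: rows parted by semicolons, each of 7 numbers parted by spaces: the shift along the tool's x, y, z in cm, then the turn, a rotation vector about the tool's x, y, z in rad, then the closure, from -1 (fully open) to 1 (shut), so that 0 is half open. A call has 1 to 5 rows; each row shifts and turns the commanded pose from where the row before left it, along the tool's axes as they then stand; what a row does not reach is not made up. A row lasts 1/8 s, in which the tool goes at most 62.5 mm and 10.7 degrees, less where a joint would pass 70% of its speed; a pose out of reach is approached as far as the arm can. A call with a gripper value outside its range is refused whole. The fingers move at their own pace and stop on an object; "force" is the grip in N (left out, the last holds). Time passes only in rows, so rows that do not move let the fingers close. It gives the time, the measured TCP pose, the force, the opening and the grip force at its end, in the units of the state.
- ctrl.get_state(): the state, without advancing time (a new reading comes with each control period).
- imaging.get_image(name): name is "scene" or "top"; returns a dict with "img" (400x640x3 uint8, blue, green, red), "vertical_fov" (degrees; the focal length in pixels is half the picture's height over the tangent of half this angle, whatever the lens; pixels are square), "cx", "cy" (the principal point, pixels), "origin" and "orientation" of the camera in the world. Camera axes: x right, y down, z forward; pixel columns grow to the right and rows downward; lengths in m; the calibration is good to about 2 mm. A picture is of the moment at which its call begins. There is no depth.
- ticket.close_job(): hands the job in; it is judged then, once.
The state is a dict: "time": time; "joint_positions": joint angles; "qd": joint speeds; "joint_torque": joint torques, N m; "position": TCP position; "tool_rot": TCP orientation; "ft_force": force on the tool from outside, world axes, zero at the start; "torque": the same for the moment, N m; "grip_width": opening from 0.0 (shut) to 1.0 (fully open); "grip_force": force on a finger pad.
Only numpy, scipy, OpenCV 4.12 (cv2) and the standard library are available. Lean on these libraries where they do the work, as an engineer would, in place of code of your own. Each camera call takes 0.05 s, during which the arm holds its last target. There are 200 camera calls.

### The job

One ivory octagon already lies in the wooden pairing lane, next to the gate: find its loose match, the same-sized ivory octagon on the bench and lay it flat in the lane behind its mate, wholly between the two rails, and let it go. Then take the gate's round wooden peg and tug it gently upward to learn whether its bayonet is caught: if it rises freely just go on, and if it is caught turn the peg anticlockwise (seen from above) a little at a time, tugging again, until it comes free, never forcing it. Raise the gate as high as it goes and finish still gripping the peg and holding the gate up so that the pair can be drawn out; leave every other thing where it lies.

Things in the scene. Friction and masses are not known exactly. Their poses are not given: they have to be found in the camera images.
- lane: Fixed dark wooden lane on the bench, a gate frame across one end. Origin on the bench (z = 0) straight below the peg's axis; y runs along the lane's middle away from the gate, x across. Rails 10 mm high, 12 mm wide, inner faces at x = +-36 mm, from y = 14 to 215 mm; far end open, floor is the bench. Frame 112 mm wide (x), 44 mm (y), 84 mm high. The first octagon lies centred near y = 46 mm.
- berth (a point): Good place for the matching octagon's centre: on the bench in the lane's middle line, 137 mm from the gate plane. Axes as the lane's. Fingers closing along the lane (y) clear both rails and the first octagon.
- socket: Fixed brass bayonet socket, a ring 42 mm across, z = 84 to 102 mm, round the peg's stem; origin centre of underside. Lips inside catch the stem's cross pin unless the peg is turned into the free window, 0.75 rad wide; past it, it catches again. At the start the peg is in the window or up to 0.9 rad clockwise (from above) of it. Lower the gate before each anticlockwise turn; steps of 0.35 rad work.
- gate: Sliding gate with peg on top; board 82 x 8 x 30 mm. Origin: middle of the peg on its vertical axis, 130 mm above the bench when shut. Moves only straight up, 0 to 40 mm, does not turn with the peg. Weight and spring pull it down with 5 to 8 N: it drops shut if let go. Caught, it rises about 2.5 mm and stops hard (pull no more than 60 N); free, it rises 40 mm.
- peg_mid (a point): Middle of the wooden peg, same point as the gate's origin; rides up with the gate, does not show the peg's turn. The peg is a plain upright round cylinder, 28 mm in diameter, from 24 mm below to 21 mm above this point; grip it from above at any yaw. It turns about the vertical with slight friction; nothing shows how far it is turned.
- big_a: Ivory glazed octagonal tile, 56 mm across its flats and 12 mm thick, lying flat, about 62 g. Origin: centre of its underside; z up; flats face its own x and y axes and every 45 degrees between. Either it lies in the lane as the first of the pair, or it lies spare far out on the left of the bench and is left alone.
- small_a: Ivory glazed octagonal tile, 40 mm across its flats and 12 mm thick, lying flat, about 32 g. Origin: centre of its underside; z up; flats face its own x and y axes and every 45 degrees between. Either it lies in the lane as the first of the pair, or it lies spare far out on the left of the bench and is left alone. Just one of big_a and small_a is in the lane.
- big_b: Ivory glazed octagonal tile, 56 mm across its flats and 12 mm thick, lying flat, about 62 g. Origin: centre of its underside; z up; flats face its own x and y axes and every 45 degrees between. The loose match of big_a, among the single tiles on the left half of the bench.
- small_b: Ivory glazed octagonal tile, 40 mm across its flats and 12 mm thick, lying flat, about 32 g. Origin: centre of its underside; z up; flats face its own x and y axes and every 45 degrees between. The loose match of small_a, among the single tiles on the left half of the bench.
- square: Black glazed square tile, 45 x 45 x 12 mm, lying flat among the octagons; leave alone. Origin: centre of its underside.
- square2: Another black glazed square tile, 45 x 45 x 12 mm, lying flat on the right of the bench; leave alone. Origin: centre of its underside.
- hammer: Tapping hammer with a horn handle, 200 mm long, lying near the robot; leave alone. Its x axis runs along the handle to the head.
- rule: Glazed clay rule, 200 x 30 x 8 mm, lying near the robot; leave alone. Origin: centre of its underside; x along its length.
- cup: Terracotta cup, 70 mm across the rim and 80 mm high, standing beyond the lane; leave alone. Origin: centre of its underside.
Mind the look-alikes: they are no part of the job. What is shaped like the big_b but blue or turquoise is not meant.

How it is judged:
On the way, in this order (a step that is already met when the one before it is completed fails the run):
1. the matching octagon lies flat in the lane behind its mate, let go (((x of big_a in the frame of lane between -0.018 and 0.018 m and y of big_a in the frame of lane between 0.025 and 0.19 m and height (world z) of each of big_a, big_b below 0.005 m and angle between each of big_a, big_b's own z axis and vertical below 0.08 rad and x of big_b in the frame of lane between -0.018 and 0.018 m and y of big_b in the frame of lane between 0.025 and 0.19 m and contact force between the fingers and big_b below 0.2 N and linear speed of big_b below 0.02 m/s) or (x of small_a in the frame of lane between -0.018 and 0.018 m and y of small_a in the frame of lane between 0.025 and 0.19 m and height (world z) of each of small_a, small_b below 0.005 m and angle between each of small_a, small_b's own z axis and vertical below 0.08 rad and x of small_b in the frame of lane between -0.018 and 0.018 m and y of small_b in the frame of lane between 0.025 and 0.19 m and contact force between the fingers and small_b below 0.2 N and linear speed of small_b below 0.02 m/s))), for 0.2 s.
2. the gate is raised by its peg (z of gate in the frame of lane above 0.158 m and contact force between the fingers and gate above 2 N), for 0.2 s.
At the end, for the whole second after the job is handed in: Both octagons of the same size lie flat in the lane (centres within 18 mm of its middle line and between 25 and 190 mm from the gate), and the gate is held still at least 28 mm above its shut place by the fingers on its peg (all of step 2 and ((x of big_a in the frame of lane between -0.018 and 0.018 m and y of big_a in the frame of lane between 0.025 and 0.19 m and height (world z) of each of big_a, big_b below 0.005 m and angle between each of big_a, big_b's own z axis and vertical below 0.08 rad and x of big_b in the frame of lane between -0.018 and 0.018 m and y of big_b in the frame of lane between 0.025 and 0.19 m) or (x of small_a in the frame of lane between -0.018 and 0.018 m and y of small_a in the frame of lane between 0.025 and 0.19 m and height (world z) of each of small_a, small_b below 0.005 m and angle between each of small_a, small_b's own z axis and vertical below 0.08 rad and x of small_b in the frame of lane between -0.018 and 0.018 m and y of small_b in the frame of lane between 0.025 and 0.19 m)) and linear speed of gate below 0.02 m/s); the arm keeps its last pose, push and grip.
It fails at once if the caught bayonet is pulled with more than 60 N (contact force between gate and socket above 60 N).
It fails at once if a bystander is moved more than 30 mm (distance of any of square, square2, hammer, rule, cup from where it was at the start of the episode above 0.03 m).
It fails at once if the octagon in the lane or the spare one is moved more than 30 mm (distance of any of big_a, small_a from where it was at the start of the episode above 0.03 m).
It fails at once if the wrong octagon is moved more than 30 mm ((horizontal distance between big_a and lane below 0.15 m and distance of small_b from where it was at the start of the episode above 0.03 m) or (horizontal distance between small_a and lane below 0.15 m and distance of big_b from where it was at the start of the episode above 0.03 m)).
It also fails if it takes over 51 s, if anything falls off the work surface, if the arm or the gripper's body presses on something with over 40 N, if the wrist force passes 120 N, or if a joint passes its speed limit or range.

## Working session

There is one attempt and no reset: what is moved stays moved. The work goes in short steps, Python scripts to look and compute and a tool call to move; the robot and the scene stay as the last step left them, time stands still between calls to the robot, and variables do not carry over. Pictures are saved under pics/ and viewed, at most 10 in all, crops included, and the job is handed in when it is done.

Besides the shell and the picture viewer there is one more tool, called after "Request:" as a command line: name --argument value ..., lists and objects as JSON in quotes. jog_arm: Moves the arm, as the interface text tells. Its arguments: {"type":"object","properties":{"rows":{"type":"string"},"force":{"type":"number"}},"required":["rows"]}

```bash
mkdir -p pics
python3 - <<'E'
from bench import ctrl, imaging
import cv2
s=ctrl.get_state(); print({k:s[k] for k in("time","position","tool_rot","ft_force","grip_width")})
for n in("scene","top"):
    d=imaging.get_image(n); cv2.imwrite(f"pics/{n}0.png",d["img"]); print(n,{k:d[k] for k in d if k!="img"})
E
```

```text
{'time': 0.0, 'position': array([0.19494352, 0.61947693, 0.22144274]), 'tool_rot': array([-4.76824745e-01, -3.10501677e+00,  3.06443310e-03]), 'ft_force': array([ 0.40604121,  0.14944971, -0.24736897]), 'grip_width': 1.0004834989113414}
scene {'vertical_fov': 52.86048221128813, 'cx': 324.7488951688233, 'cy': 197.27350671780147, 'origin': array([1.36514818, 0.2486841 , 0.69122717]), 'orientation': array([-1.44429939, -1.92339639,  0.99989985])}
top {'vertical_fov': 47.77370815340504, 'cx': 315.9730706618186, 'cy': 201.55826278557714, 'origin': array([0.36762262, 0.01789053, 1.2561008 ]), 'orientation': array([-2.1110577 ,  2.14925267, -0.16007697])}
```

View pics/top0.png

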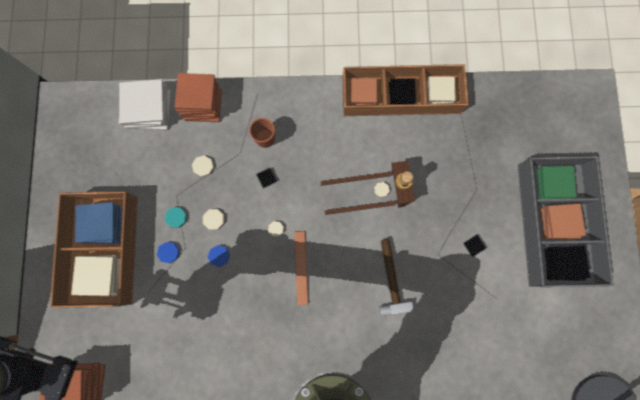

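View pics/scene0.png

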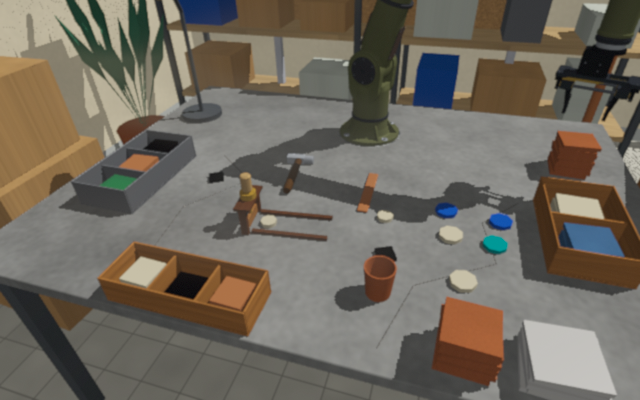

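The top view shows ivory octagons at about (203,166), (213,219), (276,228) and one in the lane at (382,189). The peg is at about (404,180), and blue and turquoise decoys sit at (168,252), (218,256) and (176,217). Next I'll measure sizes on the z = 12 mm plane.

```bash
cat > h.py <<'E'
from bench import ctrl, imaging
import cv2, numpy as np
from scipy.spatial.transform import Rotation as R
def ray(d,uv):
    f=d["img"].shape[0]/2/np.tan(np.radians(d["vertical_fov"])/2)
    uv=np.atleast_2d(np.asarray(uv,float))
    v=np.c_[(uv-[d["cx"],d["cy"]])/f,np.ones(len(uv))]
    return d["origin"],R.from_rotvec(d["orientation"]).apply(v)
def onplane(d,uv,z):
    o,v=ray(d,uv); return o+v*((z-o[2])/v[:,2])[:,None]
def proj(d,p):
    f=d["img"].shape[0]/2/np.tan(np.radians(d["vertical_fov"])/2)
    c=R.from_rotvec(d["orientation"]).inv().apply(np.atleast_2d(p)-d["origin"])
    return c[:,:2]/c[:,2:]*f+[d["cx"],d["cy"]]
def blobs(d,mask,z,amin=40,amax=2000):
    out=[]
    n,l,st,ce=cv2.connectedComponentsWithStats(mask.astype(np.uint8))
    for i in range(1,n):
        if amin<st[i,4]<amax:
            c=cv2.findContours((l==i).astype(np.uint8),cv2.RETR_EXTERNAL,cv2.CHAIN_APPROX_NONE)[0][0].reshape(-1,2)
            p=onplane(d,ce[i],z)[0]
            h=onplane(d,[ce[i]+[.5,0],ce[i]-[.5,0],ce[i]+[0,.5],ce[i]-[0,.5]],z)
            px=abs(np.cross(h[0]-h[1],h[2]-h[3])[2])
            out.append((ce[i],p,np.sqrt(st[i,4]*px/0.8284),c))
    return out
def ivory(d):
    hsv=cv2.cvtColor(d["img"],cv2.COLOR_BGR2HSV)
    return (hsv[...,0]>15)&(hsv[...,0]<40)&(hsv[...,1]>25)&(hsv[...,1]<110)&(hsv[...,2]>150)
E
python3 - <<'E'
from h import *
for n in("top","scene"):
    d=imaging.get_image(n)
    print(n)
    for ce,p,s,c in blobs(d,ivory(d),.012):
        if .3<p[0]<.95: print(ce.round(1),p.round(4),"across flats",s.round(4))
d=imaging.get_image("top"); I=d["img"]
a=cv2.resize(I[150:270,150:310],None,fx=5,fy=5,interpolation=cv2.INTER_CUBIC)
b=cv2.resize(I[150:230,310:420],None,fx=5,fy=5,interpolation=cv2.INTER_CUBIC)
cv2.imwrite("pics/crop1.png",a[:600]); cv2.imwrite("pics/crop2.png",b)
E
```

```text
top
[441.4  89.3] [ 0.8954 -0.3364  0.012 ] across flats 0.0849
[201.7 165.4] [0.6828 0.3554 0.012 ] across flats 0.0585
[406.2 177. ] [ 0.6377 -0.2218  0.012 ] across flats 0.0307
[381.1 189.3] [ 0.604  -0.1501  0.012 ] across flats 0.0431
[212.2 218.9] [0.5292 0.3224 0.012 ] across flats 0.0584
[275.1 227.5] [0.5019 0.147  0.012 ] across flats 0.0394
[ 91.7 275.7] [0.3786 0.6502 0.012 ] across flats 0.1151
scene
[106.5 139.5] [ 0.3321 -0.9126  0.012 ] across flats 0.0661
[579.1 206. ] [0.3229 0.6523 0.012 ] across flats 0.1113
[384.7 215.1] [0.5038 0.1465 0.012 ] across flats 0.0398
[268.6 219.9] [ 0.607  -0.1497  0.012 ] across flats 0.0431
[451.  232.9] [0.5314 0.3211 0.012 ] across flats 0.0583
[142.9 271.1] [ 0.8603 -0.3575  0.012 ] across flats 0.0855
[463.4 279.1] [0.685  0.3546 0.012 ] across flats 0.0578
```

View pics/crop1.png

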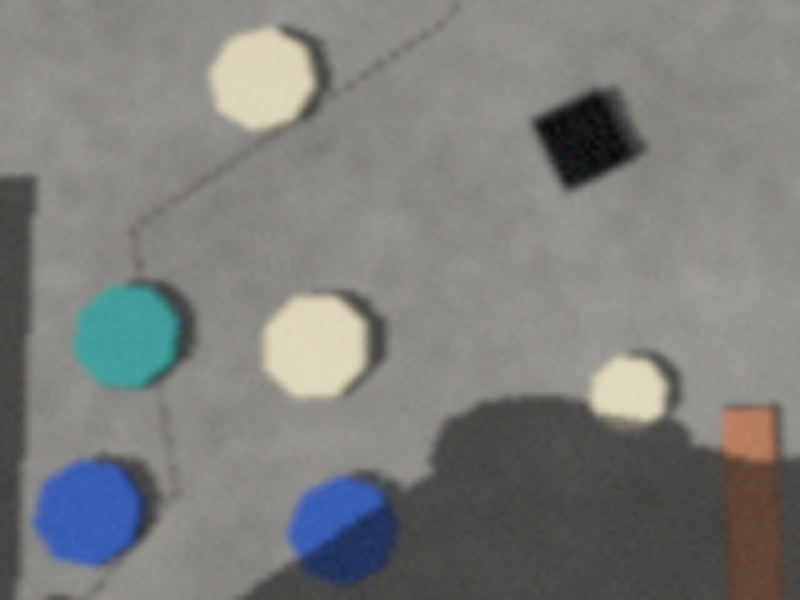

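View pics/crop2.png

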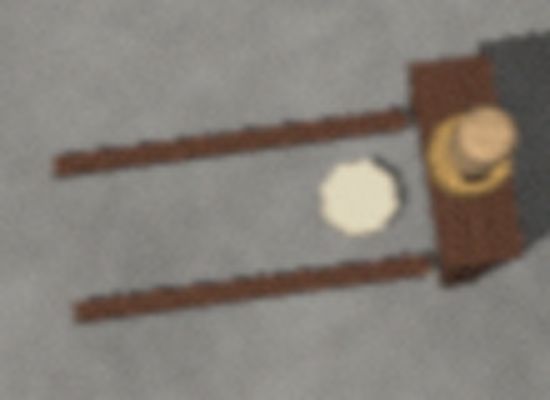

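The lane tile measures 43 mm and the one at (275,227) about 40 mm, clipped slightly by shadow. The other two ivory octagons, at (202,165) and (212,219), both measure 58 mm. So the lane holds small_a, and small_b is the only small loose one, at (275,227), which both crops confirm. Next I'll measure the lane axis, the peg and the tile's yaw.

```bash
cat > lane.py <<'E'
from h import *
d=imaging.get_image("top"); I=d["img"]; hsv=cv2.cvtColor(I,cv2.COLOR_BGR2HSV)
m=((hsv[...,0]<15)|(hsv[...,0]>170))&(hsv[...,1]>70)&(hsv[...,2]<130)
m[:, :315]=0; m[:,393:]=0; m[:165]=0; m[216:]=0
L=[]
for ce,p,s,c in blobs(d,m,.01,60):
    ys,xs=np.nonzero(cv2.drawContours(np.zeros(m.shape,np.uint8),[c.reshape(-1,1,2)],-1,1,-1))
    P=onplane(d,np.c_[xs,ys],.01)[:,:2]
    vx,vy,x0,y0=cv2.fitLine(P.astype(np.float32),cv2.DIST_L2,0,.001,.001).ravel()
    v=np.array([vx,vy]); v*=np.sign(vy); L.append((np.array([x0,y0]),v)); t=(P-[x0,y0])@v
    print("rail",ce.round(1),L[-1],"len",np.ptp(t).round(3),"far",(L[-1][0]+v*t.max()).round(4))
v=(L[0][1]+L[1][1])/2; v/=np.linalg.norm(v); n=np.array([v[1],-v[0]])
off=[(l[0]@n) for l in L]; print("dir",v,"sep",abs(off[0]-off[1]),"mid off",np.mean(off))
w=(hsv[...,0]>8)&(hsv[...,0]<25)&(hsv[...,1]>60)&(hsv[...,2]>160); w[:, :395]=0;w[:,420:]=0;w[:165]=0;w[195:]=0
ys,xs=np.nonzero(w); print("peg px",xs.min(),xs.max(),ys.min(),ys.max())
pk=onplane(d,[407.4,177],.151)[0]; print("peg top",pk.round(4),"off mid",pk[:2]@n-np.mean(off))
for q in([.6055,-.150],): print("mate lane x,y",(q-pk[:2])@n,(q-pk[:2])@v)
o=pk[:2]@v
print("lane origin from midline", (np.mean(off)*n+o*v).round(4), "berth",(np.mean(off)*n+(o+.137)*v).round(4),"yaw of lane y",np.arctan2(v[1],v[0]))
s=imaging.get_image("scene"); print("scene px of peg top estimate",proj(s,pk),proj(s,[pk[0],pk[1],.13]))
# tile yaw: support widths
for D in (d,s):
    for ce,p,sz,c in blobs(D,ivory(D),.012):
        if np.hypot(*(p[:2]-[.503,.147]))<.02:
            x,y=np.round(ce).astype(int); k=8
            g=cv2.resize(D["img"][y-14:y+15,x-14:x+15],None,fx=k,fy=k,interpolation=cv2.INTER_CUBIC)
            b=g[...,2].astype(int)-0; mm=(b>170)
            yy,xx=np.nonzero(mm); uv=np.c_[(xx+.5)/k-.5+x-14,(yy+.5)/k-.5+y-14]
            P=onplane(D,uv,.012)[:,:2]; 
            for a in range(0,180,15):
                u=np.array([np.cos(np.radians(a)),np.sin(np.radians(a))]); q=P@u
                print(a,round(np.ptp(q)*1e3,1),round((q.max()+q.min())*500,1),end=" | ")
            print(P.mean(0))
E
python3 lane.py
```

```text
rail [355.9 178. ] (array([ 0.6379915 , -0.08091757], dtype=float32), array([-0.11917057,  0.9928738 ], dtype=float32)) len 0.203 far [0.6261 0.0181]
rail [358.8 207.3] (array([ 0.5545268 , -0.08634352], dtype=float32), array([-0.11876151,  0.9929228 ], dtype=float32)) len 0.189 far [0.5432 0.0081]
dir [-0.11896605  0.99289834] sep 0.08351749 mid off 0.5820755
peg px 396 411 172 187
peg top [ 0.6075 -0.1981  0.151 ] off mid -0.002488130857053461
mate lane x,y 0.0037676945373447033 0.047985633951939846
lane origin from midline [ 0.6099 -0.1978] berth [ 0.5936 -0.0618] yaw of lane y 1.6900449
scene px of peg top estimate [[245.16377203 173.72430104]] [[246.27002239 180.70032212]]
0 37.2 503.2 | 15 40.0 523.4 | 30 41.3 507.9 | 45 42.6 458.0 | 60 44.0 377.8 | 75 43.3 272.2 | 90 42.3 147.6 | 105 42.0 12.9 | 120 40.4 -122.6 | 135 39.4 -250.3 | 150 37.7 -361.3 | 165 34.2 -447.8 | [0.50239797 0.1472967 ]
0 35.2 503.7 | 15 37.6 523.5 | 30 39.1 507.9 | 45 40.1 458.7 | 60 41.1 378.0 | 75 40.4 271.4 | 90 40.0 146.2 | 105 40.2 11.3 | 120 39.0 -124.1 | 135 38.1 -252.2 | 150 36.2 -363.4 | 165 33.9 -449.4 | [0.50390117 0.14614598]
```

Request:
jog_arm --rows "-4.3 -3.6 0.2 0 0 0 -0.4;-4.3 -3.6 0.2 0 0 0 -0.4;-4.3 -3.6 0.2 0 0 0 -0.4;-4.3 -3.6 0.2 0 0 0 -0.4;-4.3 -3.6 0.2 0 0 0 -0.4" --force 20

```text
time: 0.98
position: [0.3471, 0.3822, 0.2128]
tool_rot: [0.477, 3.105, 0.001]
ft_force: [1.3, 0.7, 1.1]
grip_width: 0.699
grip_force: 0.0
```

Request:
jog_arm --rows "-4.3 -3.6 0.2 0 0 0 -0.4;-4.3 -3.6 0.2 0 0 0 -0.4;-4.3 -3.6 0.2 0 0 0 -0.4;-4.3 -3.6 0.2 0 0 0 -0.4;-4.3 -3.6 0.2 0 0 0 -0.4"

```text
time: 1.6
position: [0.4981, 0.1461, 0.2029]
tool_rot: [0.476, 3.104, 0.001]
ft_force: [1.4, 0.9, -0.2]
grip_width: 0.697
grip_force: 0.0
```

```bash
cat >> h.py <<'E'
def go(p,yaw,gaps=True):
    "print tool-axes shift (cm) to p and turn about tool z so that closing line has world yaw (mod pi), plus tilt fix"
    s=ctrl.get_state(); T=R.from_rotvec(s["tool_rot"]); 
    print("t",round(s["time"],2),"pos",s["position"].round(4),"w",round(s["grip_width"],3),"ft",s["ft_force"].round(1))
    print("shift cm",(T.inv().apply(np.asarray(p)-s["position"])*100).round(2))
    M=T.as_matrix(); cur=np.arctan2(M[1,1],M[0,1]); dw=(yaw-cur+np.pi/2)%np.pi-np.pi/2
    y=cur+dw; c=np.array([np.cos(y),np.sin(y),0]); z=np.array([0,0,-1.]); x=np.cross(c,z)
    print("closing yaw now",round(cur,3),"turn rv",(T.inv()*R.from_matrix(np.c_[x,c,z])).as_rotvec().round(3),"q7",round(s["joint_positions"][6],3))
E
python3 - <<'E'
from h import *
go([.5,.147,.2],1.69)
for n in("scene","top"):
    D=imaging.get_image(n); u=proj(D,[.5,.147,.012])[0].round().astype(int); x,y=u
    g=D["img"][y-30:y+31,x-40:x+41]
    cv2.imwrite(f"pics/t_{n}.png",cv2.resize(g,None,fx=5,fy=5,interpolation=cv2.INTER_CUBIC)); print(u)
    for ce,p,sz,c in blobs(D,ivory(D),.012):
        if np.hypot(*(p[:2]-[.503,.147]))<.05: print(n,ce,p,sz)
cv2.imwrite("pics/t.png",np.hstack([cv2.imread("pics/t_scene.png"),cv2.imread("pics/t_top.png")])[:, :800])
E
```

```text
t 1.6 pos [0.4981 0.1461 0.2029] w 0.697 ft [ 1.4  0.9 -0.2]
shift cm [-0.15  0.14  0.29]
closing yaw now 1.266 turn rv [ 0.001  0.001 -0.424] q7 0.947
[385 214]
scene [384.8828125 214.7265625] [0.50225968 0.14657331 0.012     ] 0.04264414739055206
[275 228]
```

View pics/t.png

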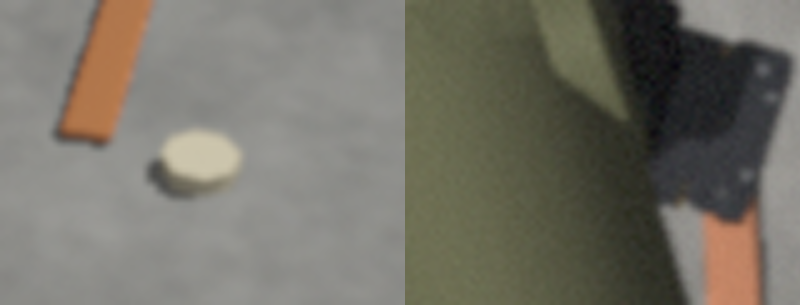

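The close view shows small_b fully lit at scene px (385,214), with the clay rule's end about 25 mm to its right (robot's side). I'll get its yaw from the top face only.

Run:
```python
from h import *
D=imaging.get_image("scene"); k=8; x,y=385,214
g=cv2.resize(D["img"][y-14:y+15,x-16:x+17],None,fx=k,fy=k,interpolation=cv2.INTER_CUBIC)
r=g[...,2].astype(int)
for th in (165,180,190):
    yy,xx=np.nonzero(r>th); uv=np.c_[(xx+.5)/k-.5+x-16,(yy+.5)/k-.5+y-14]
    P=onplane(D,uv,.012)[:,:2]; P=P[np.hypot(*(P-P.mean(0)).T)<.03]; W={}
    for a in range(0,180,9):
        u=np.array([np.cos(np.radians(a)),np.sin(np.radians(a))]); q=P@u; W[a]=np.ptp(q)*1e3
    print(th,len(P),P.mean(0).round(4),{a:round(W[a],1) for a in W})
    print({b:round(np.mean([W[a] for a in W if a%45==b]),2) for b in range(0,45,9)})
hs=cv2.cvtColor(D["img"],cv2.COLOR_BGR2HSV)
m=(hs[...,0]<16)&(hs[...,1]>110)&(hs[...,2]>120); m[:,:345]=0;m[:,390:]=0;m[:165]=0;m[225:]=0
for ce,p,s,c in blobs(D,m,.008): 
    b=cv2.boxPoints(cv2.minAreaRect(onplane(D,c,.008)[:,:2].astype(np.float32))); print("rule",b.round(3).tolist())
```

```text
165 7989 [0.5009 0.1465] {0: np.float64(43.3), 9: np.float64(43.9), 18: np.float64(43.9), 27: np.float64(43.9), 36: np.float64(43.6), 45: np.float64(44.7), 54: np.float64(45.2), 63: np.float64(44.9), 72: np.float64(44.3), 81: np.float64(43.3), 90: np.float64(43.3), 99: np.float64(43.4), 108: np.float64(43.3), 117: np.float64(42.7), 126: np.float64(42.0), 135: np.float64(42.5), 144: np.float64(43.5), 153: np.float64(43.7), 162: np.float64(43.4), 171: np.float64(42.9)}
{0: np.float64(43.44), 9: np.float64(43.98), 18: np.float64(43.96), 27: np.float64(43.59), 36: np.float64(42.95)}
180 6732 [0.5012 0.1464] {0: np.float64(39.4), 9: np.float64(39.7), 18: np.float64(39.6), 27: np.float64(39.9), 36: np.float64(39.5), 45: np.float64(40.2), 54: np.float64(41.1), 63: np.float64(41.4), 72: np.float64(40.7), 81: np.float64(40.3), 90: np.float64(40.2), 99: np.float64(40.3), 108: np.float64(40.1), 117: np.float64(39.4), 126: np.float64(39.2), 135: np.float64(39.1), 144: np.float64(39.9), 153: np.float64(39.9), 162: np.float64(39.8), 171: np.float64(38.9)}
{0: np.float64(39.7), 9: np.float64(40.24), 18: np.float64(40.24), 27: np.float64(39.95), 36: np.float64(39.49)}
190 5821 [0.5014 0.1463] {0: np.float64(36.4), 9: np.float64(36.8), 18: np.float64(36.8), 27: np.float64(37.1), 36: np.float64(36.5), 45: np.float64(37.5), 54: np.float64(38.3), 63: np.float64(38.4), 72: np.float64(37.9), 81: np.float64(37.8), 90: np.float64(38.0), 99: np.float64(38.0), 108: np.float64(37.9), 117: np.float64(37.2), 126: np.float64(36.8), 135: np.float64(37.0), 144: np.float64(37.1), 153: np.float64(37.2), 162: np.float64(36.9), 171: np.float64(35.9)}
{0: np.float64(37.21), 9: np.float64(37.56), 18: np.float64(37.58), 27: np.float64(37.28), 36: np.float64(36.77)}
rule [[0.3009999990463257, 0.08900000154972076], [0.3009999990463257, 0.061000000685453415], [0.4970000088214874, 0.06599999964237213], [0.4959999918937683, 0.0949999988079071]]
```

Request:
jog_arm --rows "-0.24 0.12 2 0 0 -0.187 -0.4;0 0 3 0 0 -0.187 -0.4;0 0 3 0 0 -0.187 -0.4;0 0 3 0 0 -0.187 -0.4;0 0 3 0 0 -0.187 -0.4"

```text
time: 2.38
position: [0.4992, 0.1498, 0.0618]
tool_rot: [-0.986, 2.982, 0.002]
ft_force: [-0.3, 0.1, 0.3]
grip_width: 0.699
grip_force: 0.0
```

Request:
jog_arm --rows "0 0 1.5 0 0 0 -0.4;0 0 0 0 0 0 -0.4;0 0 0 0 0 0 -0.4"

```text
time: 2.75
position: [0.5007, 0.1487, 0.0487]
tool_rot: [-0.971, 2.986, 0.001]
ft_force: [-0.2, -0.1, 0.5]
grip_width: 0.701
grip_force: 0.0
```

Run:
```python
from h import *
go([.5007,.1465,.0035],2.21)
```

```text
t 2.75 pos [0.5007 0.1487 0.0487] w 0.701 ft [-0.2 -0.1  0.5]
shift cm [ 0.14 -0.17  4.52]
closing yaw now 2.2 turn rv [-0.     0.002 -0.01 ] q7 1.926
```

Request:
jog_arm --rows "0.14 -0.17 2 0 0 0 -0.4;0 0 1.5 0 0 0 -0.4;0 0 1 0 0 0 -0.4;0 0 0 0 0 0 -0.4;0 0 0 0 0 0 -0.4"

```text
time: 3.38
position: [0.5002, 0.146, 0.003]
tool_rot: [-0.973, 2.986, 0.0]
ft_force: [1.3, 0.1, 1.3]
grip_width: 0.702
grip_force: 0.0
```

Request:
jog_arm --rows "0 0 0 0 0 0 0.3;0 0 0 0 0 0 1;0 0 0 0 0 0 1;0 0 0 0 0 0 1;0 0 0 0 0 0 1" --force 20

```text
time: 4.0
position: [0.4999, 0.1459, 0.0028]
tool_rot: [-0.974, 2.987, 0.0]
ft_force: [-0.8, 0.5, 2.5]
grip_width: 0.459
grip_force: 20.0
```

Request:
jog_arm --rows "0 0 -5 0 0 0 1;1.2 -5.5 -1 0 0 0 1;1.2 -5.5 0 0 0 0 1;1.2 -5.5 0 0 0 0 1;1.2 -5.5 0 0 0 0 1"

```text
time: 4.62
position: [0.5911, -0.0617, 0.0625]
tool_rot: [-0.974, 2.986, 0.0]
ft_force: [0.2, -0.3, 0.1]
grip_width: 0.458
grip_force: 20.0
```

Request:
jog_arm --rows "0 0 0 0 0 0.175 1;0 0 0 0 0 0.175 1;0 0 0 0 0 0.16 1;0 0 0 0 0 0 1;0 0 0 0 0 0 1"

```text
time: 5.25
position: [0.5905, -0.0601, 0.0624]
tool_rot: [0.193, -3.135, -0.0]
ft_force: [0.2, -0.7, -0.4]
grip_width: 0.458
grip_force: 20.0
```

Run:
```python
from h import *
go([.5932,-.062,.005],1.69)
```

```text
t 5.25 pos [ 0.5905 -0.0601  0.0624] w 0.458 ft [ 0.2 -0.7 -0.4]
shift cm [-0.24 -0.23  5.74]
closing yaw now 1.694 turn rv [ 0.    -0.     0.004] q7 1.912
```

Request:
jog_arm --rows "-0.24 -0.23 3 0 0 0 1;0 0 2 0 0 0 1;0 0 0.9 0 0 0 1;0 0 0 0 0 0 1;0 0 0 0 0 0 1"

```text
time: 5.88
position: [0.5937, -0.0622, 0.004]
tool_rot: [-0.189, 3.135, -0.0]
ft_force: [-0.6, -0.4, 0.3]
grip_width: 0.457
grip_force: 20.0
```

Request:
jog_arm --rows "0 0 0 0 0 0 0.1;0 0 0 0 0 0 -0.4;0 0 0 0 0 0 -0.4;0 0 0 0 0 0 -0.4;0 0 0 0 0 0 -0.4"

```text
time: 6.5
position: [0.5934, -0.0621, 0.0036]
tool_rot: [-0.189, 3.136, 0.0]
ft_force: [-0.7, 1.0, -0.9]
grip_width: 0.689
grip_force: 0.0
```

Request:
jog_arm --rows "0 0 -2 0 0 0 -0.4;0 0 -5 0 0 0 -0.4;0 0 -6 0 0 0 -0.4;0 0 -6 0 0 0 -0.4;0 0 -2 0 0 0 -0.4"

```text
time: 7.12
position: [0.5955, -0.063, 0.22]
tool_rot: [-0.187, 3.127, 0.0]
ft_force: [-0.7, -0.5, 0.3]
grip_width: 0.704
grip_force: 0.0
```

Run:
```python
from h import *
go([.6085,-.198,.2],1.0)
D=imaging.get_image("scene")
for ce,p,sz,c in blobs(D,ivory(D),.012):
    if .5<p[0]<.7 and -.25<p[1]<.1: print(ce.round(1),p.round(4),sz.round(4))
hs=cv2.cvtColor(D["img"],cv2.COLOR_BGR2HSV)
m=(hs[...,0]>8)&(hs[...,0]<25)&(hs[...,1]>60)&(hs[...,2]>110); m[:,:232]=0;m[:,262:]=0;m[:165]=0;m[205:]=0
for r in range(170,204,3):
    q=np.nonzero(m[r])[0]; print(r,(q.min(),q.max()) if len(q) else None,end=" ")
for q in([.6075,-.1981,.151],[.6075,-.1981,.106],[.6099,-.1978,.151]): print(proj(D,q).round(1))
cv2.imwrite("pics/s2.png",cv2.resize(D["img"][150:255,200:350],None,fx=5,fy=5,interpolation=cv2.INTER_CUBIC))
```

```text
t 7.12 pos [ 0.5955 -0.063   0.22  ] w 0.704 ft [-0.7 -0.5  0.3]
shift cm [  0.33 -13.56   2.01]
closing yaw now 1.69 turn rv [0.003 0.009 0.69 ] q7 1.852
[268.7 219.9] [ 0.607  -0.1492  0.012 ] 0.0444
[301.1 223. ] [ 0.5959 -0.061   0.012 ] 0.0434
170 None 173 (np.int64(242), np.int64(248)) 176 (np.int64(240), np.int64(250)) 179 (np.int64(243), np.int64(250)) 182 (np.int64(247), np.int64(251)) 185 (np.int64(247), np.int64(256)) 188 (np.int64(248), np.int64(255)) 191 (np.int64(249), np.int64(256)) 194 (np.int64(243), np.int64(256)) 197 (np.int64(251), np.int64(255)) 200 (np.int64(251), np.int64(251)) 203 (np.int64(255), np.int64(255)) [[245.2 173.7]]
[[247.5 188.5]]
[[244.8 174.2]]
```

View pics/s2.png

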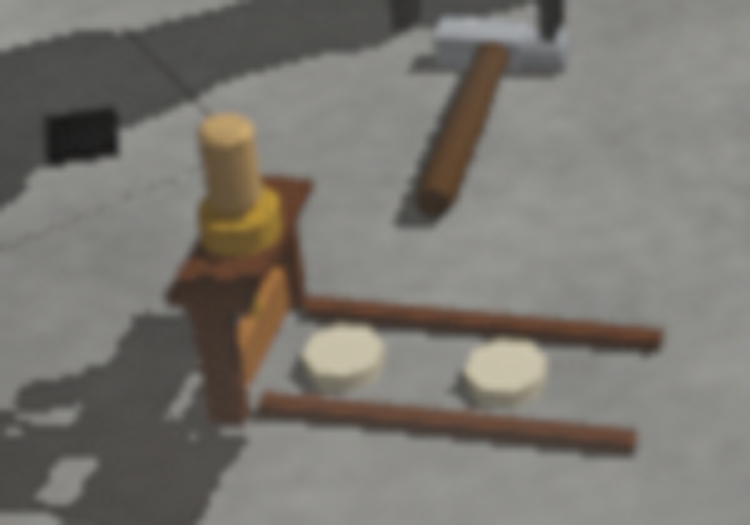

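The picture shows small_b lying flat behind its mate at about (301,223), midway between the rails. The peg top is at (245.6,175), which agrees with the estimate to about 1 px. Next, over to the peg.

Request:
jog_arm --rows "0.1 -4.5 0 0 0 0 -0.4;0.1 -4.5 0 0 0 0 -0.4;0.1 -4.5 0 0 0 0 -0.4;0 0 0 0 0 0.185 -0.4;0 0 0 0 0 0.185 -0.4"

```text
time: 7.8
position: [0.6058, -0.1978, 0.2135]
tool_rot: [-0.404, -3.115, 0.0]
ft_force: [-0.8, 0.8, 0.5]
grip_width: 0.698
grip_force: 0.0
```

Request:
jog_arm --rows "0 0 0 0 0 0.185 -0.4;0 0 0 0 0 0.185 -0.4;0 0 0 0 0 0.185 -0.4;0 0 0 0 0 0.185 -0.4;0 0 0 0 0 0.185 -0.4"

```text
time: 8.43
position: [0.6061, -0.1966, 0.2137]
tool_rot: [-1.749, -2.609, -0.0]
ft_force: [0.6, 0.3, 0.3]
grip_width: 0.699
grip_force: 0.0
```

Request:
jog_arm --rows "0 0 0 0 0 0 -0.4;0 0 0 0 0 0 -0.4"

```text
time: 8.68
position: [0.6064, -0.1965, 0.2136]
tool_rot: [-1.737, -2.618, -0.0]
ft_force: [-0.5, 0.8, -0.7]
grip_width: 0.702
grip_force: 0.0
```

Run:
```python
from h import *
go([.609,-.1975,.112],.39)
```

```text
t 8.68 pos [ 0.6064 -0.1965  0.2136] w 0.702 ft [-0.5  0.8 -0.7]
shift cm [-0.19  0.21 10.16]
closing yaw now 0.399 turn rv [-0.    -0.     0.009] q7 0.889
```

Request:
jog_arm --rows "-0.19 0.21 3 0 0 0 -0.4;0 0 3 0 0 0 -0.4;0 0 2.5 0 0 0 -0.4;0 0 1.6 0 0 0 -0.4;0 0 0 0 0 0 -0.4"

```text
time: 9.3
position: [0.6085, -0.1972, 0.1116]
tool_rot: [-1.739, -2.614, 0.001]
ft_force: [0.4, -0.2, -0.3]
grip_width: 0.701
grip_force: 0.0
```

Request:
jog_arm --rows "0 0 0 0 0 0 0.4;0 0 0 0 0 0 1;0 0 0 0 0 0 1;0 0 0 0 0 0 1;0 0 0 0 0 0 1" --force 15

```text
time: 9.93
position: [0.6095, -0.1975, 0.1129]
tool_rot: [1.741, 2.615, 0.001]
ft_force: [0.1, -0.7, 1.4]
grip_width: 0.311
grip_force: 15.0
```

Request:
jog_arm --rows "0 0 0 0 0 0 1;0 0 0 0 0 0 1;0 0 -0.2 0 0 0 1;0 0 -0.2 0 0 0 1;0 0 0 0 0 0 1" --force 40

```text
time: 10.55
position: [0.6095, -0.1974, 0.1157]
tool_rot: [1.741, 2.615, -0.0]
ft_force: [5.2, -2.0, -8.2]
grip_width: 0.31
grip_force: 40.0
```

Request:
jog_arm --rows "0 0 -0.1 0 0 0 1;0 0 -0.1 0 0 0 1;0 0 0 0 0 0 1"

```text
time: 10.92
position: [0.6095, -0.1974, 0.1161]
tool_rot: [1.74, 2.615, -0.002]
ft_force: [10.0, -3.7, -15.9]
grip_width: 0.313
grip_force: 40.0
```

It's caught: the force climbs to 16 N while the height stalls at about 3 mm. I'll lower it, turn 0.35 rad anticlockwise (negative about tool z, which points down) and tug again.

Request:
jog_arm --rows "0 0 0.3 0 0 0 1;0 0 0.3 0 0 0 1;0 0 0 0 0 0 1;0 0 0 0 0 -0.175 1;0 0 0 0 0 -0.175 1"

```text
time: 11.55
position: [0.6091, -0.1976, 0.1129]
tool_rot: [1.251, 2.882, -0.0]
ft_force: [3.5, -0.8, -2.4]
grip_width: 0.309
grip_force: 40.0
```

Request:
jog_arm --rows "0 0 0 0 0 0 1;0 0 -0.2 0 0 0 1;0 0 -0.2 0 0 0 1;0 0 -0.2 0 0 0 1;0 0 0 0 0 0 1"

```text
time: 12.18
position: [0.609, -0.1976, 0.1163]
tool_rot: [-1.261, -2.877, 0.002]
ft_force: [8.0, -3.2, -16.5]
grip_width: 0.313
grip_force: 40.0
```

Still caught, so another step.

Request:
jog_arm --rows "0 0 0.3 0 0 0 1;0 0 0.3 0 0 0 1;0 0 0 0 0 0 1;0 0 0 0 0 -0.175 1;0 0 0 0 0 -0.175 1"

```text
time: 12.8
position: [0.6089, -0.198, 0.1129]
tool_rot: [-0.731, -3.055, 0.001]
ft_force: [2.2, -0.8, -2.5]
grip_width: 0.305
grip_force: 40.0
```

Request:
jog_arm --rows "0 0 0 0 0 0 1;0 0 -0.2 0 0 0 1;0 0 -0.2 0 0 0 1;0 0 -0.2 0 0 0 1;0 0 0 0 0 0 1"

```text
time: 13.42
position: [0.6089, -0.1979, 0.1187]
tool_rot: [-0.74, -3.053, 0.001]
ft_force: [0.6, -2.9, -4.7]
grip_width: 0.314
grip_force: 40.0
```

It's free: it rose 5.8 mm at only about 5 N. Raising the gate.

Request:
jog_arm --rows "0 0 -0.4 0 0 0 1;0 0 -0.5 0 0 0 1;0 0 -0.7 0 0 0 1;0 0 -0.7 0 0 0 1;0 0 -0.5 0 0 0 1"

```text
time: 14.05
position: [0.6089, -0.1979, 0.1467]
tool_rot: [-0.739, -3.053, 0.001]
ft_force: [2.5, -4.2, -7.8]
grip_width: 0.306
grip_force: 40.0
```

Request:
jog_arm --rows "0 0 -0.3 0 0 0 1;0 0 -0.2 0 0 0 1;0 0 -0.1 0 0 0 1;0 0 0 0 0 0 1;0 0 0 0 0 0 1"

```text
time: 14.68
position: [0.6089, -0.1979, 0.1524]
tool_rot: [-0.739, -3.053, 0.001]
ft_force: [2.1, -4.0, -8.0]
grip_width: 0.309
grip_force: 40.0
```

Run:
```python
from h import *
D=imaging.get_image("scene")
for ce,p,sz,c in blobs(D,ivory(D),.012):
    if .5<p[0]<.7 and -.25<p[1]<.1: print(ce.round(1),p.round(4),sz.round(4))
cv2.imwrite("pics/s3.png",cv2.resize(D["img"][100:255,190:350],None,fx=3.5,fy=3.5,interpolation=cv2.INTER_CUBIC))
```

```text
[268.7 219.9] [ 0.6069 -0.1492  0.012 ] 0.0441
[301.2 222.9] [ 0.5957 -0.0607  0.012 ] 0.0437
```

View pics/s3.png

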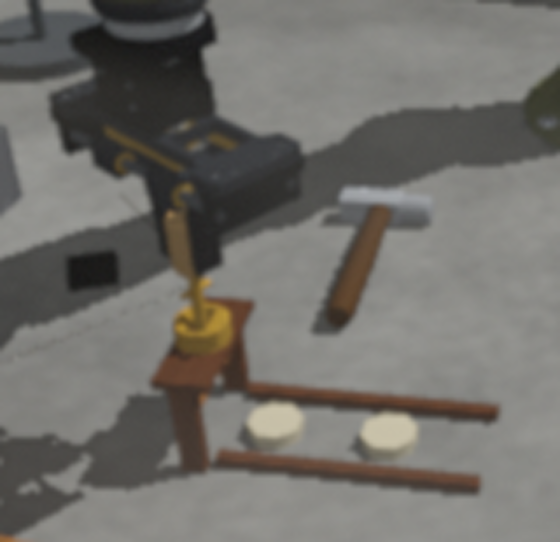

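The picture shows the gate up with its brass stem and cross pin above the socket, and the gripper holding the peg. Both ivory octagons still lie in the lane, at (268.7,219.9) and (301.2,222.9). Handing in.

```bash
python3 -c "
from bench import ticket
print(ticket.close_job())"
```

```text
the job is handed in; nothing more can be done
None
```

The job is handed in at about 15 s (no verdict was returned): the small ivory octagon lies flat in the lane behind its mate, the bayonet was caught and came free after two 0.35 rad anticlockwise turns, and the arm is still gripping the peg with the gate about 39.5 mm up.

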